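# Load a lidded jar into the capping machine and run it in under the chuck

## Task

The jar with the gold lid is ready for the capping machine: its lid is only set on, so keep it upright, stand it gently in the round blue nest on the machine's sled and let go of it. Then hold the orange thumb button in, slide the sled in under the head until the jar stands centred below the chuck, and let the button spring fully out so that the sled is locked there. Leave the other jars and the things lying about where they are.

Things in the scene. Friction and masses are not known exactly. Their poses are not given: they have to be found in the camera images.
- jar_lidded: The only jar with a gold lid: clear round jar of diced apple, 62 mm across, 78 mm tall, about 0.3 kg. Side straight from the bottom to 54 mm up; lid 59 mm across, from 64 to 78 mm. Origin at the centre of its underside, z up. It stands on one of four places on the two trays.
- jar_open1: One of three open jars of diced apple, no lid, 62 mm across, 78 mm tall, standing on a tray; not to be disturbed. Origin at the centre of its underside.
- jar_open2: Another open jar, same as jar_open1; not to be disturbed.
- jar_open3: Another open jar, same as jar_open1; not to be disturbed.
- tray_left: Left aluminium tray, fixed, 170 (x) x 245 (y) mm, floor 3 mm and rim 16 mm above the table; origin at the centre of its underside. Two jars stand on it, side by side near its y = +64 and -64 mm.
- tray_right: Right aluminium tray, the same as the left one.
- capper: White bench capping machine, fixed. Origin on the table straight under the chuck's axis; x points away from the operator, in along the sled's rail; y left; z up. Base: x -250 to +140 mm, y -95 to +95 mm, top 30 mm up. Column at x +105, y +45 mm. The head overhangs the rail (point head_edge).
- head_edge (a point): Middle of the lower front edge of the white gearbox head, 85 mm before the chuck's axis, 225 mm above the table; axes as the capper's. The head reaches from here 220 mm back (+x), is 150 mm wide (y), and with its motor 410 mm tall. It leaves no room for an upright gripper: lean the tool 25 to 45 degrees back to the operator (-x), fingers closing along y.
- chuck (a point): Centre of the chuck's underside, 148 mm above the table (the lid of a jar in the nest is at 136 mm); axes as the capper's. The chuck is a 76 mm round disc, 30 mm high, hanging under the head.
- nest (a point): Centre of the floor of the round blue nest on the sled, 58 mm above the table; axes as the capper's; moves with the sled. Pocket 68 mm across inside, 85 mm outside, rim 12 mm above its floor. A jar standing in it has its underside at this height.
- grip (a point): Middle of the sled's black grip post at the height of the thumb button, 106 mm above the table, 105 mm before the nest's centre (-x); axes as the capper's. Post 28 x 28 mm, rising to 127 mm above the table. Its face at y = -14 mm is plain, for the finger; the one at y = +14 mm carries the orange thumb button.
- button_face (a point): Centre of the orange thumb button's outer face (22 mm wide, 28 mm tall), 9 mm proud of the post when out, flush with it when fully in (pressed towards the capper's -y); post and button are 37 mm across when out, 28 mm when pinched in. Its steel latch arm lies below, from the post to the index bar, at most 70 mm above the table.
- index_bar (a point): Top of the middle, 141 mm before the chuck's axis, of the fixed index bar beside the rail, 57 mm left (+y) of the rail's middle: a row of upright 5 mm steel pins, 12 mm apart, their tops 69 mm above the table. The latch nose of the thumb button stands between two pins.
- thumb (a joint): Thumb button's travel in m: 0 fully out, 0.009 fully in. Spring 4 N at first, 8.5 N fully in. The sled is locked unless it is held in, above 0.006. Let go in a notch it springs right out; if it stays in by more than 0.002 its nose sits on a pin and the sled must be moved a few mm until it drops in.
- sled (a joint): Sled's travel in m, growing as it goes in (capper's +x); range -0.003 to 0.111. Notches at every multiple of 0.012, with 1 mm play; at 0.096 the nest is straight below the chuck, and one more notch follows at 0.108. Starts somewhere from 0 to 0.022; slides with 1 to 2 N when released.
- lids: Stack of three gold jar lids, 59 mm across, 38 mm tall, standing beside the machine; a bystander. Origin at the centre of its underside.
- funnel: Red wide-mouth jar funnel, 124 mm across, 75 mm tall, standing on its spout; a bystander. Origin at the centre of its underside.
- spoon: Steel spoon, 200 mm long, lying on the table; a bystander. Origin at its middle.

How it is judged:
By the outcome, as a careful person would: the job done as asked, in the order asked, and still so for the second after the job is handed in, with the robot touching nothing.
It also fails if it takes over 58 s, if anything falls off the work surface, if the arm or the gripper's body presses on something with over 40 N, if the wrist force passes 120 N, or if a joint passes its speed limit or range.

## Robot

A 7-joint arm with a two-finger parallel gripper is mounted at the origin on the work surface. World frame = base frame: x ahead of the robot, y to its left, z up, the work surface at z = 0. Lengths are in m, angles in rad, forces in N, time in s.
With the tool pointing down it reaches from about 0.4 to 0.875 m from the base axis. Payload 19.3 kg.
Tool frame: the origin (TCP) lies at the very end of the fingers, on their centre line; the grasp point (between the pads) lies bot.pinch_z behind it (bot.pinch_z is the distance from the TCP to the grasp point, in m); z points along the fingers, y is the line along which they close (so a half turn about z gives the same grasp; the last joint's range is limited). The gripper opens to 85 mm and grips with 20 to 120 N. Pads are 22 mm wide; open, the fingers measure 114 mm over their backs; the gripper's body (76 mm by 85 mm) begins 54 mm behind the grasp point. The pads swing forward as they close: fully open they stand 13 mm farther back than shut.
Start: joints at [1.184, 0.521, -0.036, 1.599, 0.021, 1.021, -0.113], TCP at [0.195, -0.594, 0.231] pointing down, gripper open.
Joint ranges: [-2.91, 2.91], [-0.3, 2.13], [-1.5, 1.42], [0.17, 2.43], [-1.26, 4.41], [0.16, 1.93], [-2.52, 2.52]. Speed limits (rad/s): [1.89, 1.89, 2.39, 2.39, 3.01, 3.01, 3.01].

## Interface

Orientations are given as [roll, pitch, yaw] about the fixed x, y, z axes, in that order (R = Rz(yaw) Ry(pitch) Rx(roll)).
In Python, from workcell import bot, grab_frame, ticket gives the robot as it stands.
- The arm moves only by the tool arm_command, never from a script. Its argument "commands" is a list of rows, each a list of 3 entries, a list of its own where there are three numbers: the shift along the world's x, y, z in mm, then the turn about the world's z in rad, then the gripper command: -1 is fully open, 1 is shut, values between are in proportion. In form: [[[tx, ty, tz], roll, fingers], ...]. A call has 1 to 20 rows; each row shifts and turns the commanded pose from where the row before left it; what a row does not reach is not made up. A row lasts 1/10 s, in which the tool goes at most 50 mm and 8.59 degrees, less where a joint would pass 70% of its speed; a pose out of reach is approached as far as the arm can. A call with a gripper value outside its range is refused whole. The fingers move at their own pace and stop on an object; "newtons" is the grip in N (left out, the last holds). Time passes only in rows, so rows that do not move let the fingers close. It gives the time, the measured TCP pose, the force, the opening and the grip force at its end, in the units of the state.
- bot.observe(): the state, without advancing time (a new reading comes with each control period).
- grab_frame(name): name is "side" or "top"; returns a dict with "image" (420x560x3 uint8, red, green, blue), "vertical_fov" (degrees; the focal length in pixels is half the picture's height over the tangent of half this angle, whatever the lens; pixels are square), "cx", "cy" (the principal point, pixels), "R" (3x3) and "t" (3): a world point X has camera coordinates R X + t. Camera axes: x right, y down, z forward; pixel columns grow to the right and rows downward; lengths in m; the calibration is good to about 2 mm. A picture is of the moment at which its call begins. There is no depth.
- ticket.job_done(): hands the job in; it is judged then, once.
The state is a dict: "clock": time; "qpos": joint angles; "qd": joint speeds; "joint_efforts": joint torques, N m; "position": TCP position; "tool_rot": TCP orientation; "force": force on the tool from outside, world axes, zero at the start; "moment": the same for the moment, N m; "grip_width": finger opening in m; "finger_force": force on a finger pad.
Only numpy, scipy, OpenCV 4.12 (cv2) and the standard library are available. Lean on these libraries where they do the work, as an engineer would, in place of code of your own. Each camera call takes 0.05 s, during which the arm holds its last target. There are 200 camera calls.

## Working session

There is one attempt and no reset: what is moved stays moved. The work goes in short steps, Python scripts to look and compute and a tool call to move; the robot and the scene stay as the last step left them, time stands still between calls to the robot, and variables do not carry over. Pictures are saved under pics/ and viewed, at most 11 in all, crops included, and the job is handed in when it is done.

Besides the shell and the picture viewer there is one more tool, called after "Call:" in YAML: its name, and indented under it one key for each argument. arm_command: Moves the arm, as the interface text tells. Its arguments: {"type":"object","properties":{"commands":{"type":"array"},"newtons":{"type":"number"}},"required":["commands"]}

```bash
mkdir -p pics; ls; python3 - <<'E'
from workcell import bot, grab_frame
import cv2
o=bot.observe(); print(o, bot.pinch_z)
for n in("top","side"):
    f=grab_frame(n); cv2.imwrite(f"pics/{n}0.png",f["image"][:,:,::-1]); print(n,f["vertical_fov"],f["cx"],f["cy"],f["R"],f["t"])
E
```

```text
pics
{'clock': 0.0, 'qpos': array([ 1.18382566,  0.52201538, -0.03631755,  1.60001423,  0.02123423,
        1.0211039 , -0.11280775]), 'qd': array([-0.00112021,  0.00080248, -0.00034457, -0.00094267, -0.00049506,
        0.00174811, -0.00039917]), 'joint_efforts': array([ 3.82660401e-04, -9.27098179e+01,  1.98056102e+00, -3.69927871e+01,
        1.80285482e-02,  8.23710579e-03,  8.44988881e-05]), 'position': array([ 0.19452951, -0.59359334,  0.23072278]), 'tool_rot': array([-3.14044343e+00,  1.17060819e-04,  3.16762478e-01]), 'force': array([ 0.40294205, -0.2735564 , -0.26884816]), 'moment': array([-0.01491931,  0.0427522 , -0.06825618]), 'finger_force': 0.0, 'grip_width': 0.08526659918357316} 0.0187
top 46.06374877013599 273.23682427838526 212.05985618577498 [[ 0.00790808 -0.99989646  0.01202225]
 [-0.99164284 -0.00938989 -0.1286713 ]
 [ 0.12877086 -0.01090424 -0.99161442]] [-0.02037717  0.63547934  1.5579342 ]
side 52.689857615615104 285.2781756254097 210.86880033814342 [[-0.98957078 -0.14403804 -0.00164812]
 [-0.09015504  0.62822601 -0.77278985]
 [ 0.11234653 -0.76458167 -0.63465986]] [0.59636212 0.15982396 1.33787147]
```

View pics/top0.png

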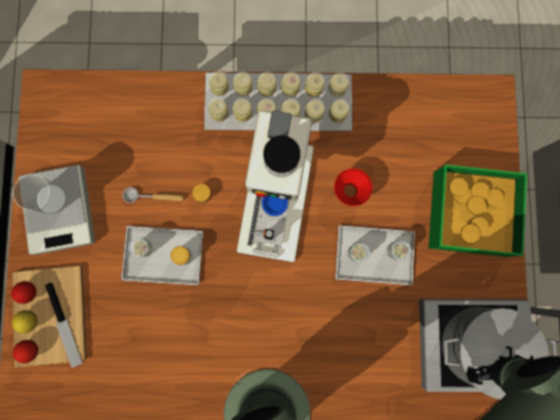

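View pics/side0.png

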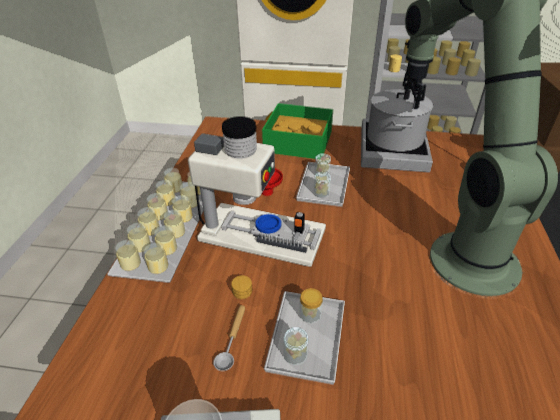

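The top view shows the lidded jar on the left tray at (180,255), the nest at (275,205) and the capper's head around (280,150). The side view agrees, with the lidded jar at (311,303).

The moves turn the tool only about z, and the head needs a lean. So I'll first test, clear of everything, what the arm does at the limit of its reach.

Call:
arm_command:
  commands:
    - [[0, 0, 40], 0.14, -1]
    - [[0, 0, 40], 0.14, -1]
    - [[0, 0, 40], 0.14, -1]
    - [[0, 0, 40], 0.14, -1]
    - [[0, 0, 40], 0.14, -1]
    - [[0, 0, 40], 0.14, -1]
    - [[0, 0, 40], 0.14, -1]
    - [[0, 0, 40], 0.14, -1]
    - [[0, 0, 0], 0.14, -1]
    - [[0, 0, 0], 0.14, -1]
    - [[0, 0, 0], 0.14, -1]
    - [[0, 0, 0], 0.03, -1]

```text
clock: 1.3
position: [0.1946, -0.5939, 0.5509]
tool_rot: [3.142, -0.001, 1.89]
force: [0.0, 0.1, 0.5]
grip_width: 0.0856
finger_force: 0.0
```

```bash
python3 - <<'E'
from workcell import bot
o=bot.observe(); print(o["clock"],o["qpos"].round(3),o["position"].round(4),o["tool_rot"].round(4))
E
```

```text
1.3 [ 1.345  0.416 -0.33   0.985  0.134  1.76   1.386] [ 0.1946 -0.5939  0.5509] [ 3.1415e+00 -7.0000e-04  1.8904e+00]
```

Call:
arm_command:
  commands:
    - [[8, -25, 40], 0, -1]
    - [[8, -25, 40], 0, -1]
    - [[8, -25, 40], 0, -1]
    - [[8, -25, 40], 0, -1]
    - [[8, -25, 40], 0, -1]
    - [[8, -25, 40], 0, -1]

```text
clock: 1.9
position: [0.2069, -0.6568, 0.6271]
tool_rot: [3.127, 0.083, 1.863]
force: [0.1, -0.3, -0.2]
grip_width: 0.0854
finger_force: 0.0
```

```bash
python3 - <<'E'
from workcell import bot
o=bot.observe(); print(o["clock"],o["qpos"].round(3),o["position"].round(4),o["tool_rot"].round(4))
E
```

```text
1.9 [ 1.072  0.571  0.334  0.573 -0.213  1.933  1.557] [ 0.2069 -0.6568  0.6271] [3.1265 0.0831 1.8633]
```

Call:
arm_command:
  commands:
    - [[0, 0, -40], 0, -1]
    - [[0, 0, -40], 0, -1]
    - [[0, 0, 0], 0, -1]

```text
clock: 2.2
position: [0.207, -0.6543, 0.5438]
tool_rot: [3.123, 0.07, 1.865]
force: [0.1, -1.5, 0.0]
grip_width: 0.0857
finger_force: 0.0
```

```bash
python3 - <<'E'
from workcell import bot
o=bot.observe(); print(o["clock"],o["qpos"].round(3),o["position"].round(4),o["tool_rot"].round(4))
E
```

```text
2.2 [ 1.029  0.5    0.319  0.899 -0.173  1.692  1.573] [ 0.207  -0.6543  0.5438] [3.123  0.0702 1.8651]
```

Call:
arm_command:
  commands:
    - [[12, -38, 30], 0, -1]
    - [[12, -38, 30], 0, -1]
    - [[12, -38, 30], 0, -1]
    - [[12, -38, 30], 0, -1]
    - [[12, -38, 30], 0, -1]
    - [[12, -38, 30], 0, -1]
    - [[12, -38, 30], 0, -1]
    - [[12, -38, 30], 0, -1]

```text
clock: 3.0
position: [0.242, -0.7714, 0.6082]
tool_rot: [3.113, 0.238, 1.853]
force: [-0.2, 0.8, -0.2]
grip_width: 0.0855
finger_force: 0.0
```

```bash
python3 - <<'E'
from workcell import bot
o=bot.observe(); print(o["clock"],o["qpos"].round(3),o["position"].round(4),o["tool_rot"].round(4))
E
```

```text
3.0 [ 1.141  0.857  0.881  0.168 -0.818  1.933  1.568] [ 0.242  -0.7714  0.6082] [3.1127 0.2379 1.8531]
```

Call:
arm_command:
  commands:
    - [[0, 0, 50], 0, -1]
    - [[0, 0, 50], 0, -1]
    - [[0, 0, 50], 0, -1]
    - [[0, 0, 50], 0, -1]
    - [[0, 0, 50], 0, -1]
    - [[0, 0, 50], 0, -1]

```text
clock: 3.6
position: [0.2144, -0.6833, 0.7564]
tool_rot: [3.102, 0.392, 1.842]
force: [0.3, 1.0, -0.4]
grip_width: 0.0856
finger_force: 0.0
```

```bash
python3 - <<'E'
from workcell import bot
o=bot.observe(); print(o["clock"],o["qpos"].round(3),o["position"].round(4),o["tool_rot"].round(4))
E
```

```text
3.6 [ 1.109  0.587  0.469  0.248 -0.378  1.934  1.526] [ 0.2144 -0.6833  0.7564] [3.1023 0.3917 1.8423]
```

Call:
arm_command:
  commands:
    - [[0, 0, 10], 0.11, -1]
    - [[0, 0, 10], 0.11, -1]
    - [[0, 0, 50], 0, -1]
    - [[0, 0, 50], 0, -1]
    - [[0, 0, 50], 0, -1]
    - [[0, 0, 50], 0, -1]
    - [[0, 0, 50], 0, -1]

```text
clock: 4.3
position: [0.1985, -0.6062, 0.8666]
tool_rot: [3.124, 0.565, 2.057]
force: [-0.3, -0.1, -0.0]
grip_width: 0.0853
finger_force: 0.0
```

```bash
cat >h.py <<'E'
from workcell import bot, grab_frame
import numpy as np, cv2
from scipy.spatial.transform import Rotation as Ro
def st():
    o=bot.observe(); R=Ro.from_euler('xyz',o["tool_rot"]).as_matrix()
    p=o["position"]; z=R[:,2]
    print(o["clock"],o["qpos"].round(3),"tcp",p.round(4),"rot",o["tool_rot"].round(3),"F",o["force"].round(1),"w",o["grip_width"].round(4))
    print("lean deg",np.degrees(np.arccos(-z[2])).round(1),"azim",np.arctan2(z[1],z[0]).round(3),"y",R[:,1].round(3),"grasp",(p-z*bot.pinch_z).round(4))
    return o,R
def frame(n):
    f=grab_frame(n); f["f"]=210/np.tan(np.radians(f["vertical_fov"])/2); return f
def ray(f,u,v,z):
    d=f["R"].T@np.array([(u-f["cx"])/f["f"],(v-f["cy"])/f["f"],1.]); c=-f["R"].T@f["t"]
    return c+d*(z-c[2])/d[2]
def proj(f,X):
    c=f["R"]@np.asarray(X)+f["t"]; return np.array([f["cx"]+f["f"]*c[0]/c[2], f["cy"]+f["f"]*c[1]/c[2]])
E
python3 -c "from h import *;st()"
```

```text
Traceback (most recent call last):
  File "h.py", line 7, in st
    print(o["clock"],o["qpos"].round(3),"tcp",p.round(4),"rot",o["tool_rot"].round(3),"F",o["force"].round(1),"w",o["grip_width"].round(4))
                                                                                                                  ^^^^^^^^^^^^^^^^^^^^^
AttributeError: 'float' object has no attribute 'round'
```

The arm leaned to about 32° and keeps the lean. Next I'll measure the scene.

```bash
sed -i 's/o\["grip_width"\].round(4)/round(o["grip_width"],4)/' h.py
python3 - <<'E'
from h import *
st()
f=frame("top"); g=frame("side")
for n,im,(r0,r1,c0,c1) in(("t",f["image"],(100,290,110,380)),("s",g["image"],(110,360,180,360))):
    s=800/(c1-c0) if n=="t" else 2.4*1
    cv2.imwrite(f"pics/{n}1.png",cv2.resize(im[r0:r1,c0:c1,::-1],None,fx=s,fy=s,interpolation=cv2.INTER_CUBIC)); 
    h=cv2.cvtColor(im,cv2.COLOR_RGB2HSV)
    F=f if n=="t" else g
    for nm,lo,hi,z in(("gold",(14,120,90),(30,255,255),.081),("blue",(105,150,60),(125,255,255),.070),("orange",(5,180,150),(13,255,255),.106)):
        m=cv2.inRange(h,lo,hi); k,l,s_,c=cv2.connectedComponentsWithStats(m)
        for i in range(1,k):
            x,y=c[i]
            if s_[i,4]>8 and c0<x<c1 and r0<y<r1: print(n,nm,s_[i],c[i].round(1),ray(F,x,y,z).round(4))
E
```

```text
4.3 [ 1.125  0.426  0.405  0.239 -0.401  1.934  1.69 ] tcp [ 0.1985 -0.6062  0.8666] rot [3.124 0.565 2.057] F [-0.3 -0.1 -0. ] w 0.0853
lean deg 32.4 azim -1.052 y [0.88  0.476 0.015] grasp [ 0.1935 -0.5975  0.8824]
t gold [241 114  10   7  24] [245.8 117.2] [0.9391 0.0767 0.081 ]
t gold [191 183  21  21 336] [201.2 192.6] [0.6905 0.2141 0.081 ]
t gold [255 191  11   4  23] [260.2 192. ] [0.6944 0.0274 0.081 ]
t gold [152 193  32   9 217] [167.9 196.9] [0.6755 0.319  0.081 ]
t gold [171 246  19  19 277] [179.8 255.2] [0.4924 0.2753 0.081 ]
t blue [262 196  25  20 369] [273.9 205.1] [ 0.6543 -0.0166  0.07  ]
t orange [  20   83  183   48 5624] [111.7 109.3] [0.9518 0.502  0.106 ]
t orange [167 127  33   6 109] [185.5 130.6] [0.8848 0.2658 0.106 ]
t orange [180 137  15   3  37] [187.6 137.9] [0.8608 0.2583 0.106 ]
t orange [105 138  16   5  32] [111.3 139.7] [0.8523 0.4981 0.106 ]
t orange [ 104  140  146   87 7629] [181.7 180.7] [0.7231 0.2725 0.106 ]
t orange [ 95 219  42  33 510] [114.9 233.8] [0.5553 0.4724 0.106 ]
t orange [305 225  31  21 545] [319.1 236.1] [ 0.5536 -0.1565  0.1
[... 406 characters left out ...]
[0.3988 0.2907 0.106 ]
s gold [265 115   4   8  12] [266.2 118.5] [ 0.7923 -0.7048  0.081 ]
s gold [272 115  55  20 734] [299.2 125.1] [ 0.6371 -0.6644  0.081 ]
s gold [261 129   1  11  11] [261. 134.] [ 0.7888 -0.5624  0.081 ]
s gold [275 154  40   6  40] [294.5 156.4] [ 0.6249 -0.4057  0.081 ]
s gold [262 170   6  13  28] [263.8 175.6] [ 0.7203 -0.2588  0.081 ]
s gold [231 275  22  25 431] [241.5 286.7] [0.6835 0.2721 0.081 ]
s gold [300 288  23  21 378] [310.8 297.8] [0.4928 0.2832 0.081 ]
s gold [229 305  16  34 241] [237.  320.9] [0.6698 0.3829 0.081 ]
s blue [256 215  25  18 381] [268.  223.4] [ 0.6605 -0.009   0.07  ]
s orange [295 219   7   7  41] [297.8 221.9] [0.5614 0.0115 0.106 ]
```

View pics/t1.png

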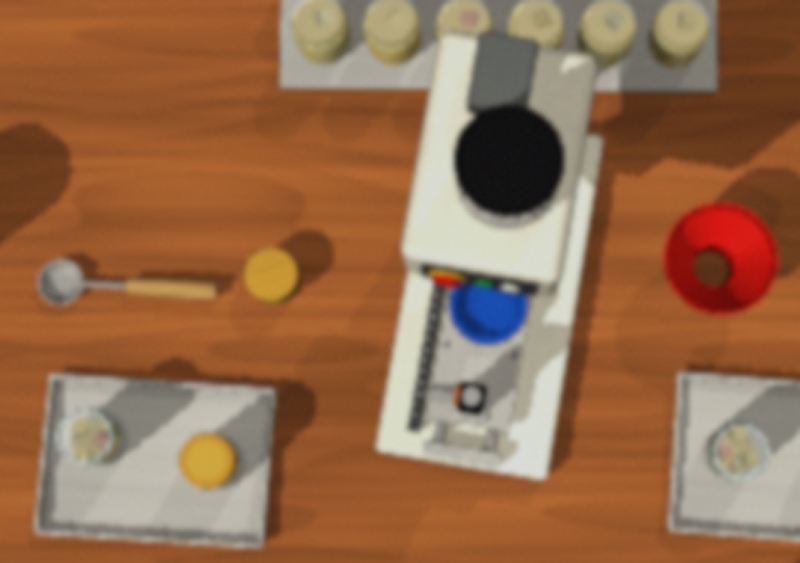

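View pics/s1.png

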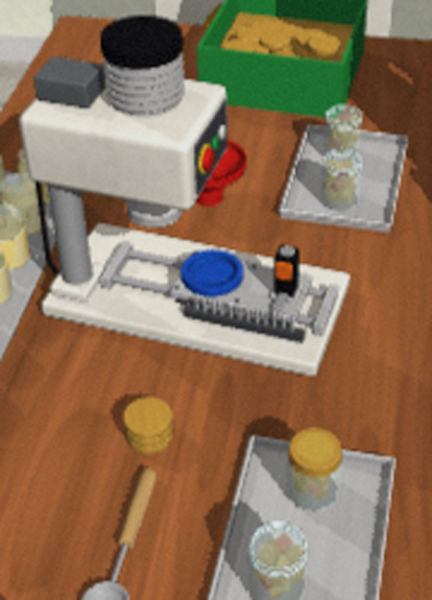

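The crops show the nest, half hidden by the head from above at crop (488,305). From the side the whole nest is visible at (212,270), and the button at (285,270). I'll fit the base edges, the nest ellipse and the lid with sub-pixel precision.

```bash
cat >fit.py <<'E'
from h import *
from scipy.optimize import least_squares
f=frame("top"); g=frame("side")
print("cams",(-f["R"].T@f["t"]).round(3),(-g["R"].T@g["t"]).round(3))
S=lambda im:cv2.GaussianBlur(cv2.cvtColor(im,cv2.COLOR_RGB2HSV)[:,:,1].astype(np.float32),(3,3),0)
def edge(F,a,b,z,n=40,w=5):
    s=S(F["image"]); a,b=np.array(a,float),np.array(b,float); d=(b-a)/np.linalg.norm(b-a); nrm=np.array([-d[1],d[0]])
    P=[]; o=np.arange(-w,w+.1,.25)
    for t in np.linspace(.06,.94,n):
        q=a+(b-a)*t+nrm*o[:,None]
        v=cv2.remap(s,q[:,0].astype(np.float32)[None],q[:,1].astype(np.float32)[None],cv2.INTER_LINEAR)[0]
        gr=np.abs(np.gradient(v)); P.append(q[gr.argmax()])
    W=np.array([ray(F,*p,z)[:2] for p in P],np.float32)
    vx,vy,x0,y0=cv2.fitLine(W,cv2.DIST_HUBER,0,.001,.001).ravel()
    r=np.abs((W-[x0,y0])@[-vy,vx]); return np.array([x0,y0]),np.array([vx,vy]),np.median(r)
c=lambda x,y:(110+x/2.963,100+y/2.963)
e=lambda x,y:(180+x/2.4,110+y/2.4)
L={}
for nm,F,a,b in(("R top",f,c(547,478),c(603,137)),("L top",f,c(378,450),c(403,290)),("F top",f,c(378,450),c(547,478)),
   ("L side",g,e(44,298),e(317,358)),("F side",g,e(318,358),e(350,273)),):
    p,d,r=edge(F,a,b,.03); ang=np.degrees(np.arctan2(d[1],d[0])); L[nm]=(p,d)
    print(nm,p.round(4),ang.round(2),"res mm",(r*1e3).round(2))
def blob(F,lo,hi,near):
    m=cv2.inRange(cv2.cvtColor(F["image"],cv2.COLOR_RGB2HSV),lo,hi)
    cs,_=cv2.findContours(m,cv2.RETR_EXTERNAL,cv2.CHAIN_APPROX_NONE)
    return max((k for k in cs if np.linalg.norm(k.reshape(-1,2).mean(0)-near)<15),key=cv2.contourArea).reshape(-1,2)
def circ(F,k,z,r,sel=None):
    W=np.array([ray(F,*p,z)[:2] for p in k]); 
    if sel is not None: W=W[sel(W)]
    s=least_squares(lambda q:np.hypot(*(W-q[:2]).T)-q[2],[*W.mean(0),r],loss="soft_l1",f_scale=.001); return s.x.round(4)
lo,hi=(100,120,50),(128,255,255)
if __name__=="__main__":
    k=blob(g,lo,hi,(268,223)); cm=k.mean(0); print("side nest extents",k.min(0),k.max(0))
    print("nest side far arc",circ(g,k[k[:,1]<cm[1]],.07,.042)); k2=blob(f,lo,hi,(274,205)); cm=k2.mean(0)
    print("nest top front arc",circ(f,k2[k2[:,1]>cm[1]-1],.07,.042))
    lo2,hi2=(14,120,90),(30,255,255)
    print("lid top",circ(f,blob(f,lo2,hi2,(180,255)),.081,.03)); kk=blob(g,lo2,hi2,(311,298)); print("lid side",circ(g,kk[kk[:,1]<kk.mean(0)[1]],.081,.03))
E
python3 fit.py
```

```text
cams [0.43  0.003 1.627] [0.454 1.008 0.974]
R top [ 0.6709 -0.1173] -9.27 res mm 0.75
L top [0.595  0.0912] -9.39 res mm 0.59
F top [0.4894 0.0099] 81.1 res mm 0.8
L side [0.7227 0.0789] -8.3 res mm 1.05
F side [ 0.4856 -0.0034] 80.72 res mm 0.4
side nest extents [255 214] [280 233]
nest side far arc [ 0.6623 -0.0135  0.0408]
nest top front arc [ 0.6616 -0.0177  0.0391]
lid top [0.4924 0.2753 0.0278]
lid side [0.493  0.277  0.0281]
```

Findings:

| Item | Value |
|---|---|
| Capper yaw | about -0.16 rad |
| Nest | (0.662, -0.017), sled at about 0.02 |
| Jar | (0.4927, 0.276); both views agree |

Now I'll swing round towards the jar while keeping the lean.

Call:
arm_command:
  commands:
    - [[10, 5, -40], 0.04, -1]
    - [[30, 20, -17], 0.045, -1]
    - [[30, 20, -17], 0.045, -1]
    - [[30, 20, -17], 0.045, -1]
    - [[30, 20, -17], 0.045, -1]
    - [[30, 20, -17], 0.045, -1]
    - [[30, 20, -17], 0.045, -1]
    - [[30, 20, -17], 0.045, -1]
    - [[30, 20, -10], 0.045, -1]
    - [[30, 20, 0], 0.045, -1]
    - [[20, 20, 0], 0.045, -1]
    - [[10, 40, 0], 0.045, -1]
    - [[10, 40, 0], 0.045, -1]
    - [[10, 40, 0], 0.045, -1]
    - [[10, 40, 0], 0.045, -1]
    - [[10, 40, 0], 0.045, -1]
    - [[10, 40, 0], 0.045, -1]
    - [[10, 40, 0], 0.045, -1]
    - [[10, 40, 0], 0.045, -1]
    - [[10, 40, 0], 0.04, -1]

```text
clock: 6.5
position: [0.585, -0.046, 0.7209]
tool_rot: [3.123, 0.561, 2.924]
force: [0.4, 0.0, 0.2]
grip_width: 0.0852
finger_force: 0.0
```

```bash
python3 -c "from h import *;st()"
```

```text
6.5 [ 0.005  0.034 -0.12   1.175  0.163  1.393  1.26 ] tcp [ 0.585  -0.046   0.7209] rot [3.123 0.561 2.924] F [0.4 0.  0.2] w 0.0852
lean deg 32.2 azim -0.182 y [0.206 0.978 0.016] grasp [ 0.5752 -0.0442  0.7368]
```

Call:
arm_command:
  commands:
    - [[-8, 21, -38], 0.02, -1]
    - [[-8, 21, -38], 0, -1]
    - [[-8, 21, -38], 0, -1]
    - [[-8, 21, -38], 0, -1]
    - [[-8, 21, -38], 0, -1]
    - [[-8, 21, -38], 0, -1]
    - [[-8, 21, -38], 0, -1]
    - [[-9, 20, -38], 0, -1]
    - [[-9, 20, -38], 0, -1]
    - [[-9, 20, -38], 0, -1]
    - [[-9, 20, -38], 0, -1]
    - [[-9, 20, -38], 0, -1]
    - [[-9, 20, -38], 0, -1]
    - [[-9, 20, -38], 0, -1]
    - [[-9, 20, -38], 0, -1]
    - [[-9, 20, -34], 0, -1]
    - [[0, 0, 0], 0, -1]

```text
clock: 8.2
position: [0.4455, 0.2808, 0.1128]
tool_rot: [3.128, 0.558, 2.949]
force: [0.2, -1.7, 1.0]
grip_width: 0.0852
finger_force: 0.0
```

```bash
python3 - <<'E'
from h import *
o,R=st()
print("to go mm",((np.array([.4927,.276,.043])+R[:,2]*bot.pinch_z-o["position"])*1e3).round(1), R[:,2].round(3))
E
```

```text
8.2 [-0.621  0.537 -0.464  2.247  1.419  0.75  -0.882] tcp [0.4455 0.2808 0.1128] rot [3.128 0.558 2.949] F [ 0.2 -1.7  1. ] w 0.0852
lean deg 32.0 azim -0.168 y [0.185 0.983 0.011] grasp [0.4358 0.2824 0.1287]
to go mm [ 56.9  -6.4 -85.7] [ 0.523 -0.088 -0.848]
```

Call:
arm_command:
  commands:
    - [[10, -1, -14], 0, -1]
    - [[10, -1, -14], 0, -1]
    - [[10, -1, -15], 0, -1]
    - [[9, -1, -15], 0, -1]
    - [[9, -1, -14], 0, -1]
    - [[9, -1, -14], 0, -1]
    - [[0, 0, 0], 0, -1]

```text
clock: 8.9
position: [0.506, 0.2719, 0.0308]
tool_rot: [3.125, 0.563, 2.941]
force: [-0.8, -0.7, 0.8]
grip_width: 0.0855
finger_force: 0.0
```

```bash
python3 - <<'E'
from h import *
o,R=st()
print("to go mm",((np.array([.4927,.276,.043])+R[:,2]*bot.pinch_z-o["position"])*1e3).round(1), R[:,2].round(3))
f=frame("top")["image"][170:300,100:250,::-1]; g=frame("side")["image"][200:400,220:380,::-1]
a=cv2.resize(f,(400,347),interpolation=cv2.INTER_CUBIC); b=cv2.resize(g,(400,500),interpolation=cv2.INTER_CUBIC)
cv2.imwrite("pics/g2.png",np.hstack([cv2.copyMakeBorder(a,0,153,0,0,cv2.BORDER_CONSTANT),b]))
E
```

```text
8.9 [-0.565  0.744 -0.391  2.176  1.7    0.728 -1.044] tcp [0.506  0.2719 0.0308] rot [3.125 0.563 2.941] F [-0.8 -0.7  0.8] w 0.0855
lean deg 32.3 azim -0.169 y [0.19  0.982 0.014] grasp [0.4961 0.2736 0.0466]
to go mm [-3.4  2.4 -3.6] [ 0.527 -0.09  -0.845]
```

View pics/g2.png

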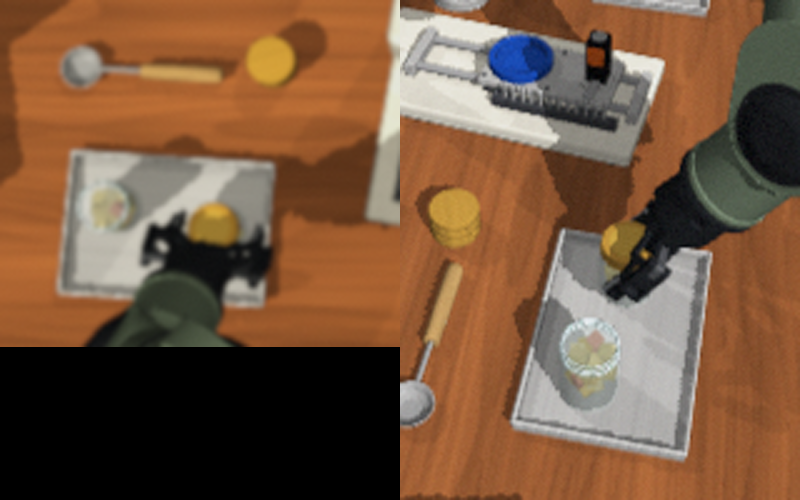

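The fingers stand either side of the gold-lidded jar: lid at (213,225), fingers at (160,245) and (260,262) in the picture. I'll make the small correction and grip.

Call:
arm_command:
  commands:
    - [[-3, 2, -4], 0, -1]
    - [[0, 0, 0], 0, -1]
    - [[0, 0, 0], 0, 0.3]
    - [[0, 0, 0], 0, 1]
    - [[0, 0, 0], 0, 1]
    - [[0, 0, 0], 0, 1]
    - [[0, 0, 0], 0, 1]
    - [[0, 0, 0], 0, 1]
    - [[0, 0, 0], 0, 1]
  newtons: 30

```text
clock: 9.9
position: [0.5021, 0.2756, 0.028]
tool_rot: [3.122, 0.564, 2.942]
force: [-3.3, -1.6, 7.6]
grip_width: 0.0612
finger_force: 30.5
```

```bash
python3 -c "from h import *;st()"
```

```text
9.9 [-0.573  0.75  -0.395  2.179  1.708  0.735 -1.062] tcp [0.5021 0.2756 0.028 ] rot [3.122 0.564 2.942] F [-3.3 -1.6  7.6] w 0.0612
lean deg 32.3 azim -0.163 y [0.188 0.982 0.017] grasp [0.4922 0.2772 0.0438]
```

Call:
arm_command:
  commands:
    - [[0, 0, 4], 0, 1]
    - [[0, 0, 6], 0, 1]
    - [[0, 0, 10], 0, 1]
    - [[0, 0, 15], 0, 1]
    - [[0, 0, 20], 0, 1]
    - [[0, 0, 20], 0, 1]
    - [[0, 0, 20], 0, 1]
    - [[0, 0, 20], 0, 1]
    - [[0, 0, 20], 0, 1]
    - [[0, 0, 20], 0, 1]
    - [[0, 0, 15], 0, 1]
    - [[0, 0, 10], 0, 1]
    - [[0, 0, 6], 0, 1]
    - [[0, 0, 0], 0, 1]

```text
clock: 11.3
position: [0.5022, 0.2755, 0.2144]
tool_rot: [3.121, 0.564, 2.941]
force: [0.6, 0.7, -3.3]
grip_width: 0.0614
finger_force: 33.7
```

```bash
python3 - <<'E'
from h import *
o,R=st()
print("to go mm",((np.array([.5822,-.0038,.221])-o["position"])*1e3).round(1))
E
```

```text
11.3 [-0.498  0.375 -0.47   2.098  1.107  0.751 -0.405] tcp [0.5022 0.2755 0.2144] rot [3.121 0.564 2.941] F [ 0.6  0.7 -3.3] w 0.0614
lean deg 32.3 azim -0.162 y [0.188 0.982 0.017] grasp [0.4923 0.2771 0.2302]
to go mm [  80.  -279.3    6.6]
```

Lifted: the force reads about -3 N, which is the jar's weight. Now across to the start of the slanted approach.

Call:
arm_command:
  commands:
    - [[2, -5, 0], 0, 1]
    - [[3, -10, 1], 0, 1]
    - [[4, -15, 1], 0, 1]
    - [[6, -20, 1], 0, 1]
    - [[6, -20, 1], 0, 1]
    - [[6, -20, 1], 0, 1]
    - [[6, -20, 1], 0, 1]
    - [[6, -20, 1], 0, 1]
    - [[6, -20, 0], 0, 1]
    - [[6, -20, 0], 0, 1]
    - [[6, -20, 0], 0, 1]
    - [[5, -20, 0], 0, 1]
    - [[5, -20, 0], 0, 1]
    - [[5, -19, 0], 0, 1]
    - [[4, -15, 0], 0, 1]
    - [[3, -10, 0], 0, 1]
    - [[1, -5, 0], 0, 1]
    - [[0, 0, 0], 0, 1]
    - [[0, 0, 0], 0, 1]

```text
clock: 13.2
position: [0.5818, -0.0035, 0.2204]
tool_rot: [3.122, 0.563, 2.942]
force: [-0.2, 0.4, -1.6]
grip_width: 0.0611
finger_force: 33.7
```

```bash
cat >chk.py <<'E'
from fit import *
o,R=st()
lo2,hi2=(14,120,90),(30,255,255)
import sys
jar=o["position"]+[-.0092,.0015,-.025]; lt=jar+[0,0,.078]
print("jar by tcp",jar.round(4))
for F in(f,g):
    q=proj(F,lt)
    try:
        k=blob(F,lo2,hi2,q)
        if F is g: k=k[k[:,1]<k.mean(0)[1]]
        print("lid seen",circ(F,k,lt[2],.03), "n",len(k))
    except ValueError: print("no lid near",q)
print("TCP to go to P1",((np.array([.671,-.0182,.100])-o["position"])*1e3).round(1))
k=blob(g,lo,hi,(268,223)); print("nest side far arc",circ(g,k[k[:,1]<k.mean(0)[1]],.07,.042))
ims=[cv2.resize(F["image"][a:b,c_:d,::-1],(400,400),interpolation=cv2.INTER_CUBIC) for F,a,b,c_,d in((f,150,290,200,340),(g,130,270,200,340))]
cv2.imwrite(sys.argv[1],np.hstack(ims))
E
python3 chk.py pics/g3.png
```

```text
cams [0.43  0.003 1.627] [0.454 1.008 0.974]
R top [ 0.666  -0.1165] -9.3 res mm 0.7
L top [0.595  0.0913] -9.48 res mm 0.55
F top [0.4894 0.0014] 80.17 res mm 2.08
L side [0.6967 0.0825] -8.27 res mm 1.19
F side [0.4895 0.0216] 80.35 res mm 0.4
13.3 [ 0.033  0.29  -0.285  2.187  1.123  0.311  0.133] tcp [ 0.5819 -0.003   0.2205] rot [3.122 0.563 2.943] F [ 0.3 -0.3 -2.2] w 0.0615
lean deg 32.3 azim -0.162 y [0.187 0.982 0.017] grasp [ 0.5721 -0.0014  0.2363]
jar by tcp [ 0.5727 -0.0015  0.1955]
lid seen [ 0.5753 -0.0017  0.0251] n 54
lid seen [ 0.5814 -0.0081  0.0191] n 23
TCP to go to P1 [  89.1  -15.2 -120.5]
nest side far arc [ 0.6623 -0.0135  0.0408]
```

View pics/g3.png

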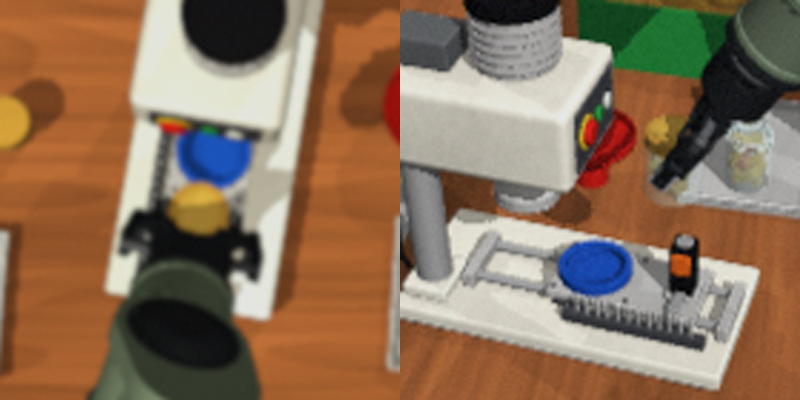

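The jar hangs upright, its lid at picture (200,208), with the nest right ahead at (215,155). Now the slanted descent.

Call:
arm_command:
  commands:
    - [[4, -1, -5], 0, 1]
    - [[8, -1, -11], 0, 1]
    - [[9, -2, -12], 0, 1]
    - [[9, -2, -12], 0, 1]
    - [[9, -2, -12], 0, 1]
    - [[9, -2, -12], 0, 1]
    - [[9, -2, -12], 0, 1]
    - [[9, -2, -12], 0, 1]
    - [[9, -1, -12], 0, 1]
    - [[8, -1, -11], 0, 1]
    - [[5, -1, -6], 0, 1]
    - [[1, 0, -3], 0, 1]
    - [[0, 0, 0], 0, 1]
    - [[0, 0, 0], 0, 1]

```text
clock: 14.7
position: [0.671, -0.0204, 0.1009]
tool_rot: [3.122, 0.563, 2.942]
force: [0.3, 0.7, -3.0]
grip_width: 0.0611
finger_force: 33.7
```

```bash
python3 chk.py pics/g4.png | tail -7
```

```text
14.8 [ 0.045  0.619 -0.239  2.051  1.817  0.292 -0.481] tcp [ 0.6711 -0.0204  0.1011] rot [3.122 0.564 2.942] F [ 0.4  0.5 -3. ] w 0.0613
lean deg 32.3 azim -0.163 y [0.188 0.982 0.016] grasp [ 0.6612 -0.0188  0.1169]
jar by tcp [ 0.6619 -0.0189  0.0761]
lid seen [ 0.6589 -0.0179  0.0189] n 42
lid seen [ 0.6715 -0.0248  0.0183] n 20
TCP to go to P1 [-0.1  2.2 -1.1]
nest side far arc [ 0.6677 -0.0402  0.0312]
```

View pics/g4.png

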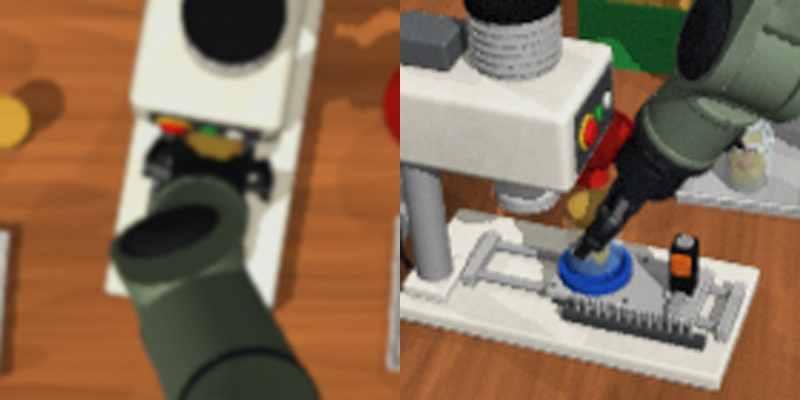

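The jar hangs just above the nest, centred on it in both views. I'll lower it in small steps and watch the force.

Call:
arm_command:
  commands:
    - [[0, 2, -2], 0, 1]
    - [[0, 0, -2], 0, 1]
    - [[0, 0, -2], 0, 1]
    - [[0, 0, -2], 0, 1]
    - [[0, 0, -1], 0, 1]
    - [[0, 0, 0], 0, 1]

```text
clock: 15.4
position: [0.671, -0.0186, 0.0913]
tool_rot: [3.122, 0.563, 2.942]
force: [0.2, 0.4, -3.3]
grip_width: 0.0614
finger_force: 33.7
```

Call:
arm_command:
  commands:
    - [[0, 0, -1], 0, 1]
    - [[0, 0, -1], 0, 1]
    - [[0, 0, -1], 0, 1]
    - [[0, 0, 0], 0, 1]

```text
clock: 15.8
position: [0.671, -0.0185, 0.0884]
tool_rot: [3.122, 0.563, 2.942]
force: [-0.5, -0.3, -2.7]
grip_width: 0.0613
finger_force: 33.7
```

Call:
arm_command:
  commands:
    - [[0, 0, -1], 0, 1]
    - [[0, 0, -1], 0, 1]
    - [[0, 0, -1], 0, 1]
    - [[0, 0, 0], 0, 1]

```text
clock: 16.2
position: [0.671, -0.0185, 0.0854]
tool_rot: [3.122, 0.563, 2.942]
force: [0.1, -1.0, -3.3]
grip_width: 0.0611
finger_force: 33.7
```

Call:
arm_command:
  commands:
    - [[0, 0, -1], 0, 1]
    - [[0, 0, -1], 0, 1]
    - [[0, 0, 0], 0, 1]

```text
clock: 16.5
position: [0.671, -0.0186, 0.0834]
tool_rot: [3.122, 0.563, 2.942]
force: [0.2, -0.8, -3.1]
grip_width: 0.0609
finger_force: 33.7
```

Call:
arm_command:
  commands:
    - [[0, 0, -0.5], 0, 1]
    - [[0, 0, 0], 0, 1]

```text
clock: 16.7
position: [0.6712, -0.0185, 0.0831]
tool_rot: [3.122, 0.563, 2.942]
force: [-1.4, 0.9, -0.9]
grip_width: 0.0613
finger_force: 34.0
```

Contact came at the expected height (0.058). I'll release it slowly.

Call:
arm_command:
  commands:
    - [[0, 0, -0.5], 0, 1]
    - [[0, 0, 0], 0, -0.42]
    - [[0, 0, 0], 0, -0.48]
    - [[0, 0, 0], 0, -0.55]
    - [[0, 0, 0], 0, -0.65]
    - [[0, 0, 0], 0, -0.8]
    - [[0, 0, 0], 0, -1]
    - [[0, 0, 0], 0, -1]
    - [[0, 0, 0], 0, -1]

```text
clock: 17.6
position: [0.6711, -0.0185, 0.0825]
tool_rot: [3.122, 0.563, 2.942]
force: [0.1, 0.0, -0.1]
grip_width: 0.0853
finger_force: 0.0
```

```bash
python3 -c "from h import *;st()"
```

```text
17.6 [ 0.078  0.659 -0.289  2.053  1.905  0.335 -0.558] tcp [ 0.6711 -0.0185  0.0825] rot [3.122 0.563 2.942] F [ 0.1  0.  -0.1] w 0.0853
lean deg 32.3 azim -0.163 y [0.188 0.982 0.016] grasp [ 0.6612 -0.0169  0.0983]
```

Call:
arm_command:
  commands:
    - [[-2, 0.3, 3], 0, -1]
    - [[-4, 0.7, 6], 0, -1]
    - [[-5, 0.8, 8], 0, -1]
    - [[-5, 0.8, 8], 0, -1]
    - [[-7, 1.2, 11], 0, -1]
    - [[-8, 1.4, 13], 0, -1]
    - [[-10, 1.7, 16], 0, -1]
    - [[-10, 1.7, 16], 0, -1]
    - [[-10, 1.7, 16], 0, -1]
    - [[-20, 3, 16], 0, -1]
    - [[-25, 3, 10], 0, -1]
    - [[-25, 4, 5], 0, -1]
    - [[-20, 3, 0], 0, -1]
    - [[-5, 1, 0], 0, -1]
    - [[0, 0, 0], 0, -1]

```text
clock: 19.1
position: [0.5149, 0.0061, 0.2113]
tool_rot: [3.122, 0.564, 2.942]
force: [-0.5, 0.2, -0.0]
grip_width: 0.0852
finger_force: 0.0
```

```bash
cat >chk2.py <<'E'
from fit import *
import sys
o,R=st()
lo2,hi2=(14,120,90),(30,255,255); u=np.array([.9871,-.1599]); v=np.array([.1599,.9871])
lt=np.array([.6617,-.0172,.136])
if len(sys.argv)>2: lt[:2]+=u*float(sys.argv[2])
for F in(f,g):
    try:
        k=blob(F,lo2,hi2,proj(F,lt))
        if F is g: k=k[k[:,1]<k.mean(0)[1]]
        w=circ(F,k,.136,.03); print("lid seen",w,"u,v",w[:2]@u,w[:2]@v,"n",len(k))
    except ValueError: print("no lid")
m=cv2.inRange(cv2.cvtColor(g["image"],cv2.COLOR_RGB2HSV),(3,150,120),(14,255,255)); m[:190]=0;m[250:]=0;m[:,:240]=0;m[:,320:]=0
for n_ in [cv2.connectedComponentsWithStats(m)]:
    for i in range(1,n_[0]):
        if n_[2][i,4]>15:
            q=n_[3][i]; print("orange",n_[2][i],q.round(1)); 
            # ray onto vertical plane v = .089+.023 and .089+.014
            c0=-g["R"].T@g["t"]; d=g["R"].T@np.array([(q[0]-g["cx"])/g["f"],(q[1]-g["cy"])/g["f"],1])
            for off in(.023,.014):
                s=(.089+off-c0[:2]@v)/(d[:2]@v); X=c0+s*d; print(" face off",off,"u",(X[:2]@u).round(4),"z",X[2].round(4))
ims=[cv2.resize(F["image"][a:b,c_:d_,::-1],(400,400),interpolation=cv2.INTER_CUBIC) for F,a,b,c_,d_ in((f,150,290,200,340),(g,130,270,200,340))]
cv2.imwrite(sys.argv[1],np.hstack(ims))
E
python3 chk2.py pics/g5.png
```

```text
cams [0.43  0.003 1.627] [0.454 1.008 0.974]
R top [ 0.666  -0.1165] -9.29 res mm 0.7
L top [0.595  0.0912] -9.36 res mm 0.67
F top [0.4856 0.0011] 83.2 res mm 2.65
L side [0.7289 0.0779] -8.29 res mm 1.06
F side [ 0.4858 -0.0016] 80.94 res mm 0.41
19.2 [-0.089  0.209 -0.207  2.346  1.332  0.282 -0.153] tcp [0.5157 0.0059 0.2109] rot [3.122 0.564 2.942] F [ 0.9 -0.4 -0.1] w 0.0856
lean deg 32.3 azim -0.162 y [0.188 0.982 0.017] grasp [0.5059 0.0075 0.2267]
lid seen [ 0.6645 -0.0108  0.0298] u,v 0.6576548699999999 0.09559286999999998 n 73
lid seen [ 0.6627 -0.0147  0.0287] u,v 0.6565016999999999 0.09145535999999999 n 24
orange [274 190  46  32 807] [295.9 206.2]
 face off 0.023 u 0.5563 z 0.1764
 face off 0.014 u 0.5588 z 0.1689
orange [249 194  14  16  81] [256.2 202.7]
 face off 0.023 u 0.6842 z 0.1595
 face off 0.014 u 0.6879 z 0.1518
orange [295 219   7   7  45] [297.8 222.1]
 face off 0.023 u 0.5493 z 0.115
 face off 0.014 u 0.5518 z 0.1069
```

View pics/g5.png

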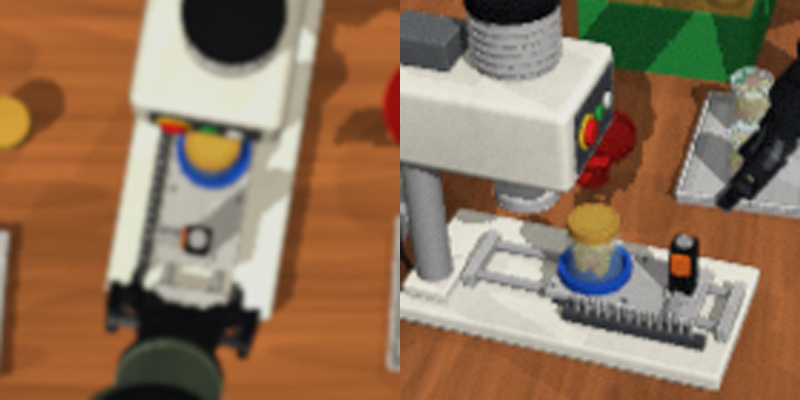

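The jar stands upright in the nest with its lid on: picture (595,220), nest (595,270). The post and button are at (683,262). Now I'll bring the open fingers down either side of the post.

Call:
arm_command:
  commands:
    - [[6, -1, -15], 0, -1]
    - [[6, -1, -15], 0, -1]
    - [[7, -1, -15], 0, -1]
    - [[7, -1, -15], 0, -1]
    - [[7, -1, -15], 0, -1]
    - [[7, -1, -15], 0, -1]
    - [[6, -1, -15], 0, -1]
    - [[6, -1, -15], 0, -1]
    - [[0, 0, 0], 0, -1]
    - [[0, 0, 0], 0, -1]

```text
clock: 20.2
position: [0.567, -0.0025, 0.0902]
tool_rot: [3.122, 0.562, 2.941]
force: [-0.5, -0.7, -0.7]
grip_width: 0.0856
finger_force: 0.0
```

```bash
python3 - <<'E'
from h import *
o,R=st(); u=np.array([.9871,-.1599]); v=np.array([.1599,.9871])
G=o["position"]-R[:,2]*bot.pinch_z; print("grasp u,v,z",G[:2]@u,G[:2]@v,G[2], "want .551 .089 .106")
ims=[cv2.resize(frame(n)["image"][a:b,c:d,::-1],(400,400),interpolation=cv2.INTER_CUBIC) for n,a,b,c,d in(("top",180,280,220,320),("side",180,260,240,320))]
cv2.imwrite("pics/g6.png",np.hstack(ims))
E
```

```text
20.2 [ 0.078  0.563 -0.368  2.302  2.128  0.447 -0.877] tcp [ 0.567  -0.0025  0.0902] rot [3.122 0.562 2.941] F [-0.5 -0.7 -0.7] w 0.0856
lean deg 32.2 azim -0.164 y [0.189 0.982 0.016] grasp [ 0.5572 -0.0009  0.1061]
grasp u,v,z 0.5501459330353291 0.08824857317757127 0.10605785042630103 want .551 .089 .106
```

View pics/g6.png

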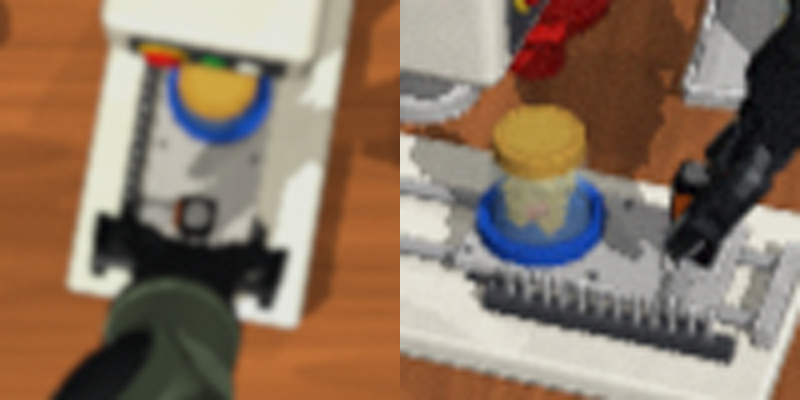

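The post is between the fingers: post at (197,217), tips at (115,235) and (265,260). The pads will swing forward as they close. Pinching now.

Call:
arm_command:
  commands:
    - [[0, 0, 0], 0, -0.2]
    - [[0, 0, 0], 0, 0.1]
    - [[0, 0, 0], 0, 1]
    - [[0, 0, 0], 0, 1]
    - [[0, 0, 0], 0, 1]
    - [[0, 0, 0], 0, 1]
    - [[0, 0, 0], 0, 1]
    - [[0, 0, 0], 0, 1]
  newtons: 30

```text
clock: 21.1
position: [0.5675, -0.0031, 0.0911]
tool_rot: [3.124, 0.565, 2.942]
force: [-1.7, -4.0, 7.1]
grip_width: 0.028
finger_force: 32.0
```

```bash
python3 -c "from h import *;st()"
```

```text
21.1 [ 0.078  0.562 -0.368  2.303  2.13   0.449 -0.878] tcp [ 0.5675 -0.0031  0.0911] rot [3.124 0.565 2.942] F [-1.7 -4.   7.1] w 0.028
lean deg 32.4 azim -0.166 y [0.189 0.982 0.015] grasp [ 0.5576 -0.0015  0.1069]
```

Pinched fully in at 28 mm. Now I'll slide it in gently.

Call:
arm_command:
  commands:
    - [[2, -0.3, 0], 0, 1]
    - [[4, -0.7, 0], 0, 1]
    - [[5, -0.8, 0], 0, 1]
    - [[5, -0.8, 0], 0, 1]
    - [[5, -0.8, 0], 0, 1]
    - [[5, -0.8, 0], 0, 1]
    - [[4, -0.7, 0], 0, 1]
    - [[2, -0.3, 0], 0, 1]
    - [[0, 0, 0], 0, 1]

```text
clock: 22.0
position: [0.5998, -0.0085, 0.0911]
tool_rot: [3.124, 0.565, 2.942]
force: [0.3, -4.4, 5.2]
grip_width: 0.0278
finger_force: 31.8
```

```bash
python3 chk2.py pics/g7.png 0.032 | grep -v side
```

```text
cams [0.43  0.003 1.627] [0.454 1.008 0.974]
R top [ 0.6747 -0.1178] -9.31 res mm 0.71
L top [0.5894 0.0922] -9.48 res mm 0.59
F top [ 0.4901 -0.0055] 78.02 res mm 6.91
22.1 [ 0.059  0.581 -0.313  2.228  2.088  0.395 -0.807] tcp [ 0.5996 -0.0085  0.0911] rot [3.124 0.565 2.942] F [ 0.1 -5.2  5.2] w 0.0282
lean deg 32.4 azim -0.166 y [0.189 0.982 0.015] grasp [ 0.5898 -0.0068  0.1069]
lid seen [ 0.6902 -0.0181  0.0216] u,v 0.68419061 0.09249647 n 10
lid seen [ 0.6912 -0.0216  0.0269] u,v 0.6857373600000001 0.08920151999999999 n 25
orange [276 190  20  25 218] [287.4 201.9]
 face off 0.023 u 0.583 z 0.1864
 face off 0.014 u 0.5858 z 0.179
orange [301 205  19  17 209] [311.9 214.2]
 face off 0.023 u 0.5058 z 0.1578
 face off 0.014 u 0.5079 z 0.1501
```

Call:
arm_command:
  commands:
    - [[2, -0.3, 0], 0, 1]
    - [[4, -0.7, 0], 0, 1]
    - [[5, -0.8, 0], 0, 1]
    - [[5, -0.8, 0], 0, 1]
    - [[5, -0.8, 0], 0, 1]
    - [[5, -0.8, 0], 0, 1]
    - [[5, -0.8, 0], 0, 1]
    - [[5, -0.8, 0], 0, 1]
    - [[4, -0.6, 0], 0, 1]
    - [[1.3, -0.2, 0], 0, 1]
    - [[0, 0, 0], 0, 1]

```text
clock: 23.2
position: [0.641, -0.0154, 0.0911]
tool_rot: [3.124, 0.565, 2.942]
force: [-0.7, -5.2, 4.3]
grip_width: 0.0278
finger_force: 31.8
```

```bash
python3 - <<'E'
from h import *
o,R=st(); u=np.array([.9871,-.1599]); v=np.array([.1599,.9871])
print("travel",(o["position"][:2]-[.5675,-.0031])@u)
g=frame("side"); f=frame("top")
O=.731*u+.089*v
a=np.linspace(0,2*np.pi,40)
im=g["image"][:,:,::-1].copy(); s=6; im=cv2.resize(im[150:250,190:320],None,fx=s,fy=s,interpolation=cv2.INTER_CUBIC)
def P(X): return tuple(((proj(g,X)-[190,150]+.5)*s).astype(int).tolist())
for r,z,c in((.038,.148,(255,0,255)),(.0295,.136,(0,255,0)),(.0425,.07,(0,255,255))):
    pts=[P([*(O+r*np.array([np.cos(t),np.sin(t)])),z]) for t in a]
    for p in pts: cv2.circle(im,p,1,c,-1)
cv2.imwrite("pics/g8.png",im); print(im.shape)
E
```

```text
23.2 [ 0.02   0.61  -0.229  2.13   2.014  0.321 -0.708] tcp [ 0.641  -0.0154  0.0911] rot [3.124 0.565 2.942] F [-0.7 -5.2  4.3] w 0.0278
lean deg 32.4 azim -0.167 y [0.189 0.982 0.015] grasp [ 0.6311 -0.0137  0.1069]
travel 0.0745198626541514
(600, 780, 3)
```

View pics/g8.png

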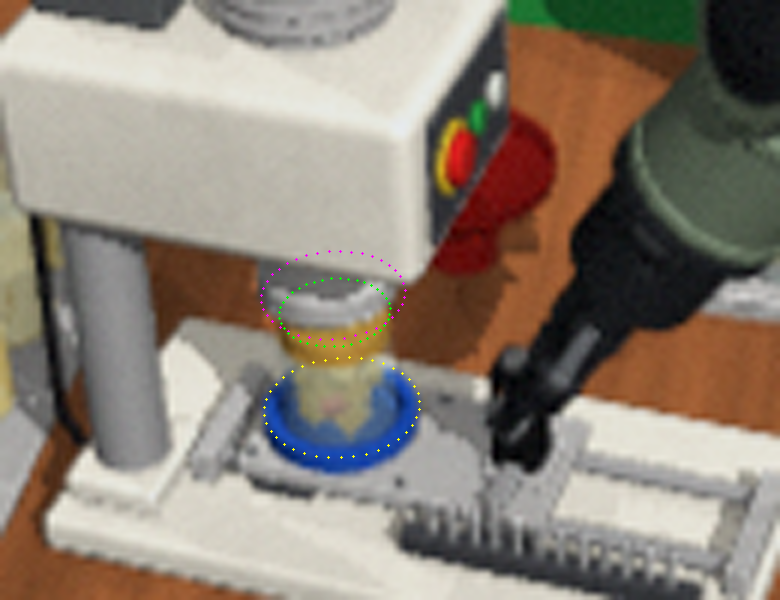

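Jar and chuck nearly line up: lid about x 335, chuck about x 327 in the crop. Left is inward, so a few mm may be missing. I'll measure the two along pixel rows.

```bash
python3 - <<'E'
from h import *
u=np.array([.9871,-.1599]); v=np.array([.1599,.9871])
g=frame("side"); im=g["image"].astype(int); hsv=cv2.cvtColor(g["image"],cv2.COLOR_RGB2HSV)
for y in range(193,212,2): print(y,[tuple(im[y,x]) and int(im[y,x].sum()//3) for x in range(230,262)], [int(hsv[y,x,1]) for x in range(230,262,1)])
for uu in(.731,.737):
  for r,z in((.038,.148),(.038,.163),(.0295,.136),(.0295,.125)):
    O=uu*u+.089*v; a=np.linspace(0,6.28,80); p=np.array([proj(g,[*(O+r*np.array([np.cos(t),np.sin(t)])),z]) for t in a]); print(uu,r,z,p.min(0).round(1),p.max(0).round(1))
E
```

```text
193 [63, 68, 69, 88, 91, 99, 105, 121, 132, 144, 151, 158, 169, 176, 176, 180, 179, 179, 180, 182, 182, 183, 184, 182, 184, 187, 195, 205, 207, 196, 174, 122] [160, 129, 82, 11, 19, 18, 19, 24, 24, 25, 21, 22, 26, 21, 24, 23, 21, 22, 23, 21, 20, 18, 21, 22, 20, 18, 20, 20, 21, 20, 24, 48]
195 [66, 68, 86, 87, 90, 87, 90, 93, 97, 97, 95, 93, 99, 99, 102, 114, 115, 125, 132, 148, 151, 158, 172, 181, 188, 187, 197, 205, 209, 179, 119, 62] [166, 168, 132, 3, 6, 3, 3, 3, 5, 3, 13, 11, 5, 13, 15, 15, 19, 23, 24, 22, 21, 25, 21, 23, 18, 20, 18, 18, 19, 22, 48, 178]
197 [63, 72, 96, 73, 91, 92, 96, 96, 98, 101, 105, 104, 103, 108, 105, 108, 108, 113, 106, 105, 125, 181, 181, 176, 130, 117, 107, 103, 101, 71, 60, 61] [167, 169, 148, 10, 6, 5, 5, 5, 3, 12, 5, 2, 7, 5, 5, 5, 2, 4, 5, 5, 2, 7, 6, 9, 10, 23, 46, 68, 85, 150, 181, 170]
199 [60, 63, 67, 64, 82, 117, 140, 159, 153, 162, 160, 167, 157, 105, 103, 108, 110, 126, 181, 184, 194, 172, 166, 149, 141, 118, 70, 67, 66, 65, 62, 62] [179, 179, 156, 56, 9, 6, 9, 6, 7, 6, 3, 3, 2, 5, 7, 9, 9, 10, 3, 4, 5, 10, 5, 7, 7, 41, 159, 172, 175, 171, 176
[... 1459 characters left out ...]
36, 54, 148, 159, 175, 185, 168, 161]
211 [134, 118, 119, 121, 129, 138, 144, 132, 129, 124, 133, 129, 130, 127, 133, 142, 150, 153, 157, 146, 148, 162, 161, 163, 157, 155, 135, 150, 149, 137, 134, 126] [17, 6, 4, 4, 12, 23, 21, 10, 10, 46, 70, 82, 89, 96, 98, 97, 94, 92, 84, 70, 53, 58, 59, 17, 81, 64, 40, 23, 26, 31, 32, 39]
0.731 0.038 0.148 [233.1 191.4] [257.1 206. ]
0.731 0.038 0.163 [232.7 187.7] [256.8 202.3]
0.731 0.0295 0.136 [236.1 195.9] [254.6 207.3]
0.731 0.0295 0.125 [236.3 198.6] [254.7 210. ]
0.737 0.038 0.148 [231.3 191.1] [255.3 205.7]
0.737 0.038 0.163 [231.  187.4] [255.1 201.9]
0.737 0.0295 0.136 [234.3 195.6] [252.8 207. ]
0.737 0.0295 0.125 [234.6 198.3] [253.  209.7]
```

Measured along the rows, the chuck spans about 232.6–256.5 px and the lid about 236.4–255 px. Both match what a chuck axis at u = 0.731 predicts, so the jar is centred. I'll let the button out slowly and watch the pad force.

Call:
arm_command:
  commands:
    - [[0, 0, 0], 0, 0.3]
    - [[0, 0, 0], 0, 0.25]

```text
clock: 23.55
position: [0.6406, -0.0135, 0.0908]
tool_rot: [3.122, 0.563, 2.942]
force: [1.0, -0.1, 3.5]
grip_width: 0.0321
finger_force: 6.0
```

Call:
arm_command:
  commands:
    - [[0, 0, 0], 0, 0.17]
    - [[0, 0, 0], 0, 0.17]

```text
clock: 23.75
position: [0.6405, -0.0133, 0.0906]
tool_rot: [3.121, 0.563, 2.942]
force: [1.7, 3.4, 1.4]
grip_width: 0.0357
finger_force: 2.0
```

Call:
arm_command:
  commands:
    - [[0, 0, 0], 0, 0.1]
    - [[0, 0, 0], 0, 0.1]

```text
clock: 23.95
position: [0.6405, -0.0133, 0.0905]
tool_rot: [3.121, 0.563, 2.943]
force: [3.6, 5.1, -0.8]
grip_width: 0.0384
finger_force: 2.6
```

Call:
arm_command:
  commands:
    - [[0, 0, 0], 0, 0.0]
    - [[0, 0, 0], 0, 0.0]

```text
clock: 24.15
position: [0.6403, -0.0136, 0.0904]
tool_rot: [3.122, 0.563, 2.942]
force: [2.1, 4.6, -0.9]
grip_width: 0.0431
finger_force: 2.3
```

Call:
arm_command:
  commands:
    - [[0, 0, 0], 0, -0.1]
    - [[0, 0, 0], 0, -0.1]

```text
clock: 24.35
position: [0.6401, -0.0146, 0.0904]
tool_rot: [3.123, 0.563, 2.942]
force: [1.1, -0.4, -1.3]
grip_width: 0.047
finger_force: 0.0
```

Call:
arm_command:
  commands:
    - [[0, 0, 0], 0, -0.3]
    - [[0, 0, 0], 0, -0.5]
    - [[0, 0, 0], 0, -0.7]
    - [[0, 0, 0], 0, -0.7]

```text
clock: 24.75
position: [0.6404, -0.0141, 0.0905]
tool_rot: [3.122, 0.563, 2.942]
force: [0.0, -0.4, -0.1]
grip_width: 0.0724
finger_force: 0.0
```

```bash
python3 -c "from h import *;st()"
```

```text
24.75 [ 0.02   0.61  -0.23   2.131  2.014  0.32  -0.709] tcp [ 0.6404 -0.0141  0.0905] rot [3.122 0.563 2.942] F [ 0.  -0.4 -0.1] w 0.0724
lean deg 32.3 azim -0.163 y [0.188 0.982 0.016] grasp [ 0.6305 -0.0125  0.1064]
```

Contact was lost between 43 and 47 mm of opening, so the button followed its full way out. I'll back off along the tool axis and look.

Call:
arm_command:
  commands:
    - [[-3, 0.5, 5], 0, -1]
    - [[-5, 0.8, 8], 0, -1]
    - [[-7, 1.2, 11], 0, -1]
    - [[-8, 1.4, 13], 0, -1]
    - [[-10, 1.7, 16], 0, -1]
    - [[-10, 1.7, 16], 0, -1]
    - [[-10, 1.7, 16], 0, -1]
    - [[-10, 1.7, 16], 0, -1]
    - [[-10, 1.7, 16], 0, -1]
    - [[-20, 3, 15], 0, -1]
    - [[-20, 3, 10], 0, -1]
    - [[-5, 1, 5], 0, -1]
    - [[0, 0, 0], 0, -1]

```text
clock: 26.05
position: [0.522, 0.0057, 0.2391]
tool_rot: [3.121, 0.565, 2.942]
force: [0.1, -0.5, -0.3]
grip_width: 0.0858
finger_force: 0.0
```

```bash
python3 - <<'E'
from h import *
o,R=st(); u=np.array([.9871,-.1599]); v=np.array([.1599,.9871])
f=frame("top"); g=frame("side")
# button face: predicted centre for s=.096, out / in
for off in(.023,.014):
    print(off,"side px",proj(g,[*(.626*u+(.089+off)*v),.106]).round(1),"top px top edge",proj(f,[*(.626*u+(.089+off)*v),.12]).round(1))
m=cv2.inRange(cv2.cvtColor(g["image"],cv2.COLOR_RGB2HSV),(3,150,120),(14,255,255)); k,l,s,c=cv2.connectedComponentsWithStats(m)
for i in range(1,k):
    if 255<c[i][0]<300 and 200<c[i][1]<240 and s[i,4]>8: print("orange",s[i],c[i].round(1))
a=cv2.resize(f["image"][180:280,225:325,::-1],(390,390),interpolation=cv2.INTER_CUBIC); b=cv2.resize(g["image"][170:250,225:305,::-1],(400,390),interpolation=cv2.INTER_CUBIC)
cv2.imwrite("pics/g9.png",np.hstack([a,b]))
E
```

```text
26.05 [-0.167  0.157 -0.11   2.306  1.014  0.288  0.177] tcp [0.522  0.0057 0.2391] rot [3.121 0.565 2.942] F [ 0.1 -0.5 -0.3] w 0.0858
lean deg 32.4 azim -0.161 y [0.188 0.982 0.018] grasp [0.5121 0.0073 0.2549]
0.023 side px [274.3 219.5] top px top edge [265.3 208.6]
0.014 side px [275.2 217.7] top px top edge [268.2 209.1]
orange [271 214   7   9  50] [274.4 218. ]
```

View pics/g9.png

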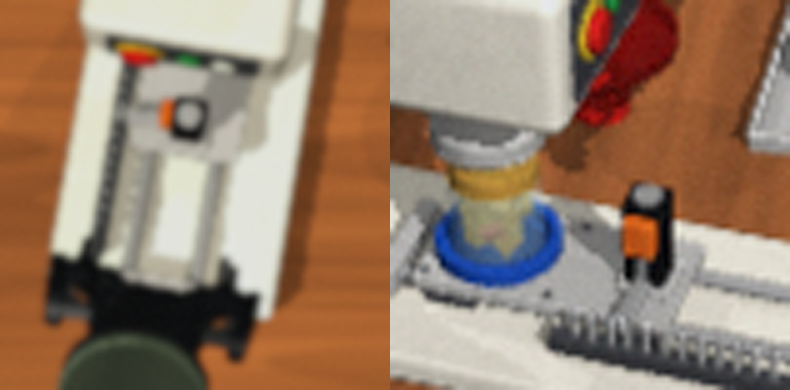

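The button stands proud (orange strip at top-view (166,112)), so the latch has dropped in. The jar is upright with its lid on, under the chuck at (493,215), and the gripper is clear. Handing in.

```bash
python3 -c "
from workcell import ticket
print(ticket.job_done())"
```

```text
the job is handed in; nothing more can be done
None
```

The gold-lidded jar stands upright in the nest with its lid on, centred under the chuck; the button has sprung out, locking the sled, and I handed the job in at about 26 s of the 58 s with the gripper clear.

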